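# Press the tub lid shut all round

## Task

The larger of the two clear food tubs of coconut pieces has its lid laid on, but all four edges of the lid rim still stand up unclipped. Press down each of the four edges until it is clipped fully home, leaving the tub standing where it is: do not lift it or push it about. Leave everything else on the counter undisturbed.

Things in the scene. Friction and masses are not known exactly. Their poses are not given: they have to be found in the camera images.
- tub: the larger tub, loose, 0.5 to 0.9 kg: clear, straight-sided, 124 mm along its x by 164 mm along its y, white lid 130 x 170 mm with a middle panel recessed to 66 mm above the underside and four fixed 20 x 20 mm corners at 74 mm. Between the corners lie four separate rim sections. Origin: centre of the underside, z up, yaw within 0.4 rad of the world's
- near_top (a point): centre of the top of the rim section on the tub's -x side (towards the robot): a flat strip 20 mm wide, 127 mm along the tub's y, centred 55 mm from the tub's centre. Its top is 84 mm above the tub's underside fully up, 76 mm shut; all else on the tub but unshut sections is lower than 76 mm. The point moves with it; its x points outward, z up
- far_top (a point): the same kind of point for the section on the tub's +x side (127 mm long along the tub's y, 20 mm wide, centred 55 mm from the tub's centre, same heights); its x points outward
- left_top (a point): the same kind of point for the section on the tub's +y side (87 mm long along the tub's x, 20 mm wide, centred 75 mm from the tub's centre, same heights); its x points outward
- right_top (a point): the same kind of point for the section on the tub's -y side (87 mm long along the tub's x, 20 mm wide, centred 75 mm from the tub's centre, same heights); its x points outward
- near_edge (a joint): how far the -x side section is pressed straight down: 0 stands fully up, 0.008 m fully shut against a hard stop; starts between 0 and 0.003. It may be pressed anywhere along its length. It moves stiffly, with a steady resistance of about 7 N, has no spring, and stays where it is pressed to
- far_edge (a joint): the same for the +x side section: 0 fully up, 0.008 m fully shut, same resistance and starts
- left_edge (a joint): the same for the +y side section: 0 fully up, 0.008 m fully shut, same resistance and starts
- right_edge (a joint): the same for the -y side section: 0 fully up, 0.008 m fully shut, same resistance and starts
- small_tub: bystander: a smaller clear tub, 80 x 100 mm, lid 86 x 106 mm, 52 mm tall, already shut; origin at the centre of its underside
- jar: bystander: squat amber glass jar with steel lid, 42 mm across, 52 mm tall, standing between the tubs; origin at the centre of its underside
- bottle_a: bystander: white drink bottle with yellow cap, 62 mm across, 190 mm tall; origin at the centre of its underside
- bottle_b: bystander: white drink bottle with blue cap, 62 mm across, 190 mm tall; origin at the centre of its underside
- scoop: bystander: spoon lying flat, 190 mm long along its x; origin on its underside near its middle
- cup: bystander: steel cup, 76 mm across, 85 mm tall; origin at the centre of its underside
- coconut: bystander: husked brown coconut standing on its flat end, 96 mm across and tall; origin at the centre of its underside
Not all that is in view belongs to the job. What is shaped like the tub but blue or purple is not meant.

How it is judged:
By the outcome, as a careful person would: the job done as asked, in the order asked, and still so for the second after the job is handed in, with the robot touching nothing.
It also fails if it takes over 40 s, if anything falls off the work surface, if the arm or the gripper's body presses on something with over 40 N, if the wrist force passes 120 N, or if a joint passes its speed limit or range.

## Robot

A 6-joint arm with a two-finger parallel gripper is mounted at the origin on the work surface. World frame = base frame: x ahead of the robot, y to its left, z up, the work surface at z = 0. Lengths are in m, angles in degrees, forces in N, time in s.
With the tool pointing down it reaches from about 0.375 to 0.75 m from the base axis. Payload 9 kg.
Tool frame: the origin (TCP) lies midway between the tips of the shut fingers; the grasp point (between the pads) lies bot.grip_depth behind it (bot.grip_depth is the distance from the TCP to the grasp point, in m); y points along the fingers, x is the direction in which the jaws open and shut, and the axes are right-handed (so a half turn about y gives the same grasp; the last joint's range is limited). The gripper opens to 85 mm and grips with 20 to 120 N. Pads are 22 mm wide; open, the fingers measure 114 mm over their backs; the gripper's body (76 mm by 85 mm) begins 54 mm behind the grasp point. The pads swing forward as they close: fully open they stand 13 mm farther back than shut.
Start: joints at [64.704, 5.964, 5.575, 89.605, 0, 77.527], TCP at [0.133, 0.585, 0.231] pointing down, gripper open.
Joint ranges: [-171.21, 171.21], [-48.23, 106.86], [-62.78, 66.21], [-105.2, 120.99], [-86.42, 89.51], [-180, 180]. Speed limits (degrees/s): [127.2, 127.2, 147.25, 180, 180, 180].

## Interface

Orientations are given as [roll, pitch, yaw] about the fixed x, y, z axes, in that order (R = Rz(yaw) Ry(pitch) Rx(roll)).
In Python, from bench import status, eyes, bot gives the robot as it stands.
- The arm moves only by the shell command python3 -m jog 'ROWS' [FORCE]. ROWS is a JSON object of lists of equal length, an entry for each row: "rot": the turn, a rotation vector about the tool's x, y, z in degrees, a list of three; "travel": the shift along the tool's x, y, z in m, a list of three; "gripper": the closure, from -1 (fully open) to 1 (shut). In form: {"rot": [[ax, ay, az], ...], "travel": [[dx, dy, dz], ...], "gripper": [gripper, ...]}. A call has 1 to 10 rows; each row is the pose to reach, as a shift and turn from the pose measured when the call began, along the tool's axes at that moment; what a row does not reach only later rows make up. A row lasts 1/8 s, in which the tool goes at most 62.5 mm and 10.7 degrees, less where a joint would pass 70% of its speed; a pose out of reach is approached as far as the arm can. A call with a gripper value outside its range is refused whole. The fingers move at their own pace and stop on an object; FORCE is the grip in N (left out, the last holds). Time passes only in rows, so rows that repeat a pose let the fingers close. It gives the time, the measured TCP pose, the force and the opening at its end, in the units of the state.
- status.state(): the state, without advancing time (a new reading comes with each control period).
- eyes.camera(name): name is "scene" or "top"; returns a dict with "frame" (420x560x3 uint8, blue, green, red), "camera_matrix" (3x3 intrinsics, pixels), "R" (3x3) and "t" (3): a world point X has camera coordinates R X + t. Camera axes: x right, y down, z forward; pixel columns grow to the right and rows downward; lengths in m; the calibration is good to about 2 mm. A picture is of the moment at which its call begins. There is no depth.
- bot.job_done(): hands the job in, once; it reports no verdict.
The state is a dict: "t": time; "qpos": joint angles; "dq": joint speeds; "tau": joint torques, N m; "position": TCP position; "ee_rot": TCP orientation; "wrist_force": force on the tool from outside, world axes, zero at the start; "torque": the same for the moment, N m; "finger_gap": finger opening in m.
Only numpy, scipy, OpenCV 4.12 (cv2) and the standard library are available. Lean on these libraries where they do the work, as an engineer would, in place of code of your own. Each camera call takes 0.05 s, during which the arm holds its last target.

## Working session

There is one attempt and no reset: what is moved stays moved. The work goes in short steps, Python scripts to look and compute and a shell command to move; the robot and the scene stay as the last step left them, time stands still between calls to the robot, and variables do not carry over. Pictures are saved under pics/ and viewed, and the job is handed in when it is done.

```bash
ls; mkdir -p pics; python3 - <<'E'
from bench import status, eyes, bot
import cv2
s=status.state(); print(s, bot.grip_depth)
for n in ("scene","top"):
    c=eyes.camera(n); cv2.imwrite(f"pics/{n}0.png",c["frame"]); print(n,c["camera_matrix"],c["R"],c["t"])
E
```

```text
pics
{'t': 0.0, 'qpos': array([6.47050522e+01, 5.99766938e+00, 5.52722602e+00, 8.96027973e+01,
       2.81003588e-03, 7.75245674e+01]), 'dq': array([-0.0203233 , -0.03803598,  0.05534587,  0.08040572, -0.02888757,
       -0.04055083]), 'tau': array([-4.54505125e-04, -5.56926513e+01,  5.03654802e+01,  1.67085032e-02,
       -4.94968299e-04, -1.82877031e-06]), 'position': array([0.13298915, 0.58475506, 0.23053361]), 'ee_rot': array([-8.99814348e+01,  7.09043494e-02,  7.71804945e+01]), 'wrist_force': array([ 0.09828323,  0.41392428, -0.7051679 ]), 'torque': array([-0.0144828 ,  0.02336159, -0.01115511]), 'finger_gap': 0.085299593750481} 0.0187
scene [[488.34582761   0.         281.23703341]
 [  0.         488.34582761 207.43448172]
 [  0.           0.           1.        ]] [[ 0.41230527  0.91101062  0.0080006 ]
 [ 0.57208212 -0.25205849 -0.78050533]
 [-0.70903203  0.32638346 -0.62509793]] [-0.19677087 -0.2296287   1.81759191]
top [[402.61293438   0.         275.30135545]
 [  0.         402.61293438 206.95187174]
 [  0.           0.           1.        ]] [[-0.02600725 -0.99949053 -0.01850145]
 [-0.99291714  0.02797364 -0.11546877]
 [ 0.11592749  0.01536738 -0.99313879]] [0.01322187 0.4790579  1.05457308]
```

View pics/scene0.png

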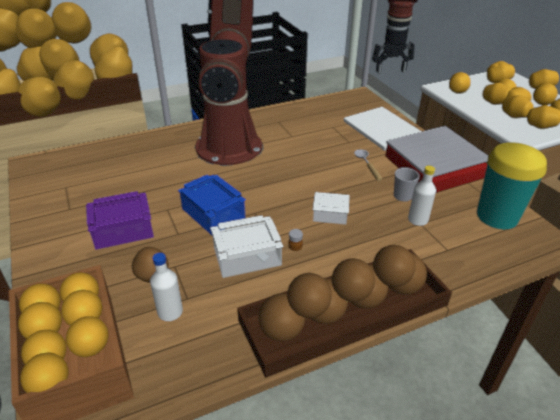

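View pics/top0.png

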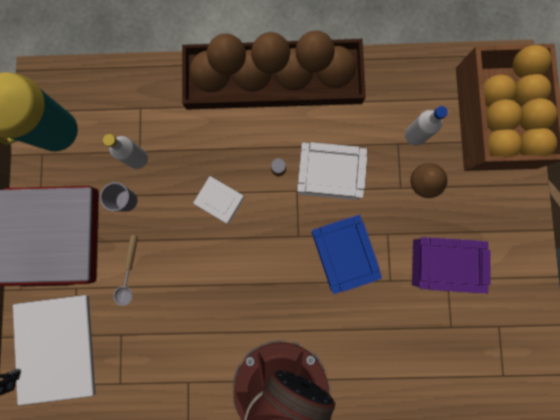

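In the top view, the things that could be taken for the tub are:
- the white-lid tub at (333,169)
- the small white tub at (218,199)
- the blue tub at (346,253)
- the purple tub at (452,265)
- the white board at (53,348)

The description fits (333,169), which is white, the larger of the two, and beside the jar at (278,166). I'll check it in a close crop.

```bash
cat > h.py <<'E'
import numpy as np, cv2
from bench import status, eyes, bot
def ray(c,px,z):
    K,R,t=c["camera_matrix"],c["R"],c["t"]
    C=-R.T@t; d=R.T@np.linalg.inv(K)@np.array([px[0],px[1],1.]); return C+d*(z-C[2])/d[2]
def proj(c,X):
    p=c["camera_matrix"]@(c["R"]@np.array(X)+c["t"]); return p[:2]/p[2]
E
python3 - <<'E'
from h import *
c=eyes.camera("top"); s=eyes.camera("scene")
for n,c_,roi in (("top",c,(285,130,100,80)),("scene",s,(200,205,100,80))):
    x,y,w,h=roi; cr=cv2.resize(c_["frame"][y:y+h,x:x+w],None,fx=7,fy=7,interpolation=cv2.INTER_CUBIC); cv2.imwrite(f"pics/{n}_crop.png",cr)
    f=c_["frame"][y:y+h,x:x+w]; hsv=cv2.cvtColor(f,cv2.COLOR_BGR2HSV)
    m=((hsv[...,1]<60)&(hsv[...,2]>150)).astype(np.uint8)
    k=max(cv2.findContours(m,0,1)[0],key=cv2.contourArea); q=cv2.approxPolyDP(cv2.convexHull(k),4,True)[:,0]+[x,y]
    print(n,cv2.contourArea(k),q.tolist(), cv2.minAreaRect(k+np.array([x,y])))
    for p in q: print(p, ray(c_,p,.076).round(4))
E
```

```text
top 2782.0 [[302, 143], [365, 149], [362, 196], [298, 190]] ((332.5307312011719, 168.69802856445312), (66.11662292480469, 49.37247848510742), 5.806726932525635)
[302 143] [ 0.6398 -0.0746  0.076 ]
[365 149] [ 0.6187 -0.2377  0.076 ]
[362 196] [ 0.4956 -0.2237  0.076 ]
[298 190] [ 0.516  -0.0602  0.076 ]
scene 3070.5 [[269, 216], [282, 243], [280, 264], [224, 276], [211, 227]] ((248.1588134765625, 243.9646759033203), (53.58181381225586, 66.48917388916016), 77.47119140625)
[269 216] [ 0.5216 -0.0587  0.076 ]
[282 243] [ 0.6384 -0.0714  0.076 ]
[280 264] [ 0.7072 -0.1082  0.076 ]
[224 276] [ 0.689  -0.2508  0.076 ]
[211 227] [ 0.5007 -0.2232  0.076 ]
```

View pics/top_crop.png

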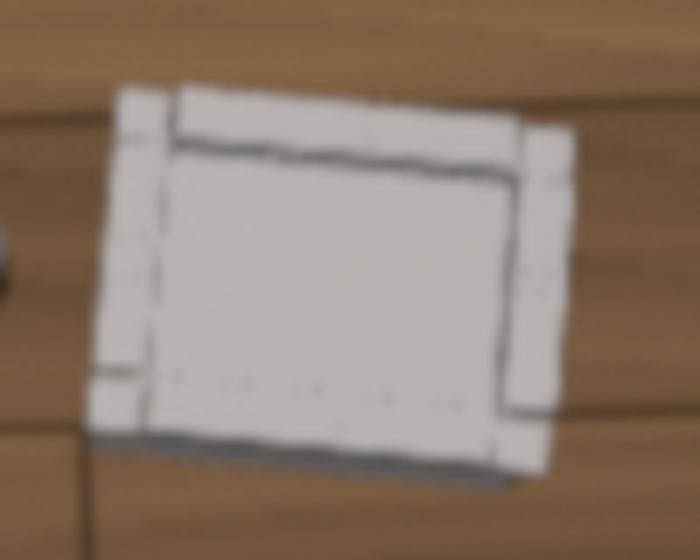

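View pics/scene_crop.png

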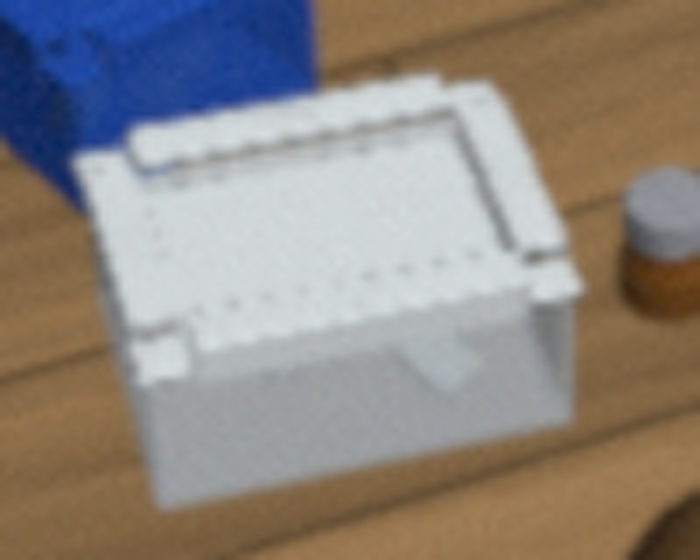

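The crop confirms a white lid with all four rim strips standing up and clear walls. The lid corners in the top image are at about (302,143), (365,149), (362,196) and (298,190). They measure about 166 x 127 mm on the 76 mm plane, against the 170 x 130 given. The scene view puts the same corners within about 5 mm. Estimated pose: centre (0.5675, -0.149), yaw about -7°.

Next I'll travel over the tub centre with the jaws shut and turn the tool -6° about its y axis, so its axes line up with the tub's.

```bash
python3 -m jog '{"rot":[[0,0,0],[0,0,0],[0,0,0],[0,0,0],[0,0,0],[0,0,0],[0,0,0],[0,0,0],[0,-3,0],[0,-6,0]],"travel":[[-0.041,0,-0.039],[-0.082,0,-0.078],[-0.123,0,-0.117],[-0.164,0,-0.156],[-0.205,0,-0.195],[-0.246,0,-0.234],[-0.287,0,-0.273],[-0.328,0,-0.312],[-0.369,0,-0.351],[-0.410,0,-0.390]],"gripper":[1,1,1,1,1,1,1,1,1,1]}' 30
python3 - <<'E'
from h import *
s=status.state(); print(s["t"],s["position"],s["ee_rot"],s["finger_gap"],s["wrist_force"],s["qpos"])
from scipy.spatial.transform import Rotation as Ro
R=Ro.from_euler('xyz',s["ee_rot"],degrees=True).as_matrix()
print(R.T@(np.array([.5675,-.149,.20])-s["position"]))
E
```

```text
t: 1.45
position: [0.423, 0.0967, 0.2312]
ee_rot: [-90.0, 0.0, 83.3]
wrist_force: [0.7, 1.2, 0.3]
finger_gap: 0.0
1.45 [0.4230118  0.09673619 0.23117164] [-9.00217243e+01  3.42592408e-02  8.32617094e+01] 4.320320345000375e-05 [0.65534102 1.22106656 0.34936407] [-4.47054999e+00 -2.34590414e+01 -2.11508254e+01  9.22878642e+01
 -3.50920217e-02  2.26772786e+00]
[-0.22706664  0.03137275 -0.17231158]
```

```bash
python3 -m jog '{"rot":[[0,0,0],[0,0,0],[0,0,0],[0,0,0],[0,0,0],[0,0,0],[0,0,0],[0,0,0]],"travel":[[-0.040,0,-0.020],[-0.090,0.01,-0.045],[-0.140,0.03,-0.070],[-0.190,0.05,-0.095],[-0.227,0.08,-0.117],[-0.227,0.11,-0.117],[-0.227,0.12,-0.117],[-0.227,0.12,-0.117]],"gripper":[1,1,1,1,1,1,1,1]}'
cat > w.py <<'E'
from h import *
import sys
from scipy.spatial.transform import Rotation as Ro
s=status.state(); print(s["t"],s["position"].round(4),s["ee_rot"].round(2),s["wrist_force"].round(2))
R=Ro.from_euler('xyz',s["ee_rot"],degrees=True).as_matrix()
C=np.array([.5675,-.149,0]); T=Ro.from_euler('z',-6.9,degrees=True).as_matrix()
for n,o in dict(near=(-.055,0),far=(.055,0),left=(0,.075),right=(0,-.075)).items():
    P=C+T@np.array([*o,.076]); print(n,P.round(4),"tool delta to shut top",(R.T@(P-s["position"])).round(4))
E
python3 - <<'E'
import w
from h import *
c=eyes.camera("top");s=eyes.camera("scene")
for n,c_,(x,y,w_,h_) in (("top",c,(285,130,100,80)),("scene",s,(190,185,120,100))):
    cv2.imwrite(f"pics/{n}_1.png",cv2.resize(c_["frame"][y:y+h_,x:x+w_],None,fx=5,fy=5,interpolation=cv2.INTER_CUBIC))
E
```

```text
t: 2.45
position: [0.5123, -0.142, 0.1113]
ee_rot: [-90.0, 0.0, 83.3]
wrist_force: [-0.7, 0.0, 0.9]
finger_gap: 0.0003
2.45 [ 0.5123 -0.142   0.1113] [-8.998e+01  2.000e-02  8.329e+01] [-0.74  0.01  0.88]
near [ 0.5129 -0.1424  0.076 ] tool delta to shut top [-0.0003  0.0353 -0.0007]
far [ 0.6221 -0.1556  0.076 ] tool delta to shut top [-0.0007  0.0353 -0.1107]
left [ 0.5765 -0.0745  0.076 ] tool delta to shut top [ 0.0745  0.0353 -0.0559]
right [ 0.5585 -0.2235  0.076 ] tool delta to shut top [-0.0755  0.0353 -0.0554]
```

View pics/scene_1.png

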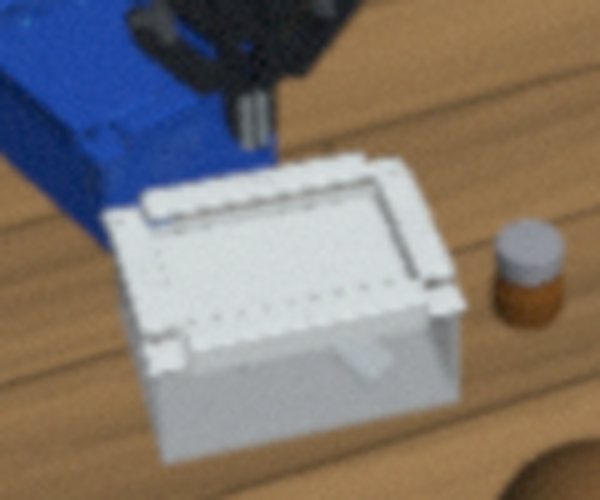

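View pics/top_1.png

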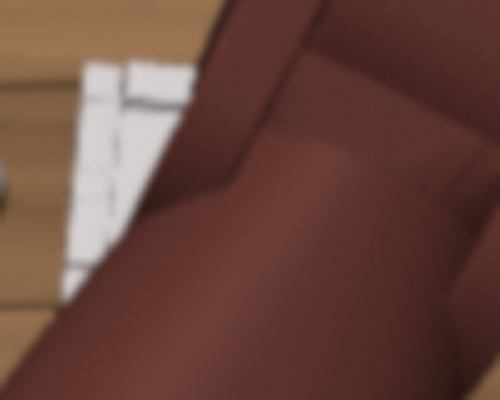

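The shut fingertips, at about (241,214) in the scene image, hang about 25 mm over the near strip. The arm covers most of the tub in the top view. Lowering gently.

```bash
python3 -m jog '{"rot":[[0,0,0],[0,0,0],[0,0,0],[0,0,0],[0,0,0],[0,0,0],[0,0,0]],"travel":[[0,0.010,0],[0,0.020,0],[0,0.024,0],[0,0.027,0],[0,0.030,0],[0,0.032,0],[0,0.032,0]],"gripper":[1,1,1,1,1,1,1]}'
```

```text
t: 3.42
position: [0.5133, -0.1425, 0.0812]
ee_rot: [-90.1, 0.1, 83.3]
wrist_force: [-2.1, 1.8, 3.7]
finger_gap: 0.0002
```

```bash
python3 -m jog '{"rot":[[0,0,0],[0,0,0],[0,0,0],[0,0,0],[0,0,0]],"travel":[[0,0.002,0],[0,0.004,0],[0,0.006,0],[0,0.007,0],[0,0.007,0]],"gripper":[1,1,1,1,1]}'
```

```text
t: 4.05
position: [0.5134, -0.1425, 0.0759]
ee_rot: [-90.2, 0.1, 83.3]
wrist_force: [-7.3, 3.7, 15.9]
finger_gap: 0.0
```

```bash
python3 -m jog '{"rot":[[0,0,0],[0,0,0],[0,0,0]],"travel":[[0,0.002,0.001],[0,0.003,0.001],[0,0.003,0.001]],"gripper":[1,1,1]}'
```

```text
t: 4.42
position: [0.5134, -0.1426, 0.0759]
ee_rot: [-90.3, 0.1, 83.3]
wrist_force: [-7.2, 5.5, 23.1]
finger_gap: -0.0001
```

At a hard stop: z = 0.0759 held while the force rose from 16 to 23 N. Lifting off and moving over the left strip.

```bash
python3 -m jog '{"rot":[[0,0,0],[0,0,0],[0,0,0],[0,0,0],[0,0,0],[0,0,0]],"travel":[[0,-0.010,0],[0,-0.035,0],[0.040,-0.035,-0.028],[0.075,-0.035,-0.055],[0.075,-0.035,-0.055],[0.075,-0.035,-0.055]],"gripper":[1,1,1,1,1,1]}'
python3 - <<'E'
import w
from h import *
c=eyes.camera("top");s=eyes.camera("scene")
for n,c_,(x,y,w_,h_) in (("scene",s,(190,185,120,100)),):
    cv2.imwrite(f"pics/{n}_2.png",cv2.resize(c_["frame"][y:y+h_,x:x+w_],None,fx=5,fy=5,interpolation=cv2.INTER_CUBIC))
E
```

```text
t: 5.18
position: [0.5763, -0.0745, 0.1108]
ee_rot: [-90.3, 0.2, 83.4]
wrist_force: [-0.5, -1.0, -0.1]
finger_gap: 0.0001
5.175 [ 0.5763 -0.0745  0.1108] [-90.28   0.15  83.36] [-0.52 -1.05 -0.12]
near [ 0.5129 -0.1424  0.076 ] tool delta to shut top [-0.0747  0.0347  0.0553]
far [ 0.6221 -0.1556  0.076 ] tool delta to shut top [-0.0752  0.0352 -0.0547]
left [ 0.5765 -0.0745  0.076 ] tool delta to shut top [ 0.      0.0348 -0.0001]
right [ 0.5585 -0.2235  0.076 ] tool delta to shut top [-0.15    0.0352  0.0006]
```

View pics/scene_2.png

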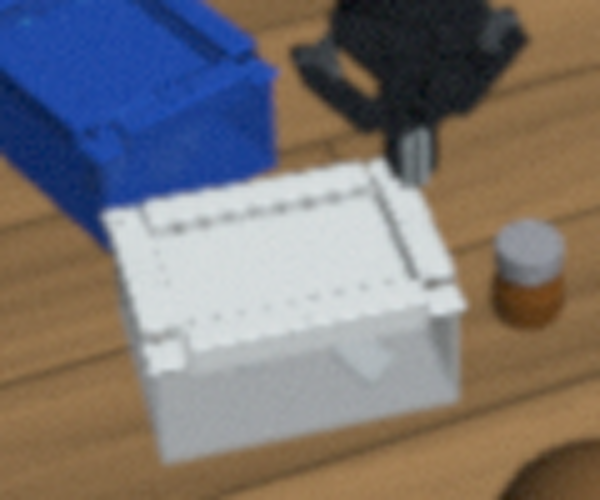

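The near strip is now flush with the corners, and the tub's outline hasn't moved: its corners are still at crop (460,300) and (165,460). The tip is over the left strip, so I'll press that next.

```bash
python3 -m jog '{"rot":[[0.3,0,0],[0.3,0,0],[0.3,0,0],[0.3,0,0],[0.3,0,0],[0.3,0,0],[0.3,0,0],[0.3,0,0],[0.3,0,0],[0.3,0,0]],"travel":[[0,0.010,0],[0,0.020,0],[0,0.024,0],[0,0.027,0],[0,0.030,0],[0,0.033,0],[0,0.036,0],[0,0.038,0],[0,0.040,0],[0,0.040,0]],"gripper":[1,1,1,1,1,1,1,1,1,1]}'
```

```text
t: 6.52
position: [0.5765, -0.0752, 0.0757]
ee_rot: [-90.1, 0.2, 83.3]
wrist_force: [-18.5, 5.1, 37.5]
finger_gap: -0.0004
```

Stop reached at 0.0757, but at 37 N, which is harder than needed. I'll go lighter on the next two. Lifting and moving over the far strip.

```bash
python3 -m jog '{"rot":[[0,0,0],[0,0,0],[0,0,0],[0,0,0],[0,0,0],[0,0,0]],"travel":[[0,-0.010,0],[0,-0.035,0],[-0.040,-0.035,-0.028],[-0.075,-0.035,-0.055],[-0.075,-0.035,-0.055],[-0.075,-0.035,-0.055]],"gripper":[1,1,1,1,1,1]}'
python3 - <<'E'
import w
from h import *
c=eyes.camera("top");s=eyes.camera("scene")
for n,c_,(x,y,w_,h_) in (("scene",s,(190,185,120,100)),):
    cv2.imwrite(f"pics/{n}_3.png",cv2.resize(c_["frame"][y:y+h_,x:x+w_],None,fx=5,fy=5,interpolation=cv2.INTER_CUBIC))
E
```

```text
t: 7.28
position: [0.6222, -0.1557, 0.1109]
ee_rot: [-90.1, 0.2, 83.3]
wrist_force: [0.9, -0.4, -0.1]
finger_gap: 0.0001
7.275 [ 0.6222 -0.1557  0.1109] [-90.06   0.19  83.31] [ 0.87 -0.37 -0.14]
near [ 0.5129 -0.1424  0.076 ] tool delta to shut top [0.0006 0.0348 0.1101]
far [ 0.6221 -0.1556  0.076 ] tool delta to shut top [0.0002 0.0349 0.0001]
left [ 0.5765 -0.0745  0.076 ] tool delta to shut top [0.0754 0.0346 0.0548]
right [ 0.5585 -0.2235  0.076 ] tool delta to shut top [-0.0746  0.0351  0.0554]
```

View pics/scene_3.png

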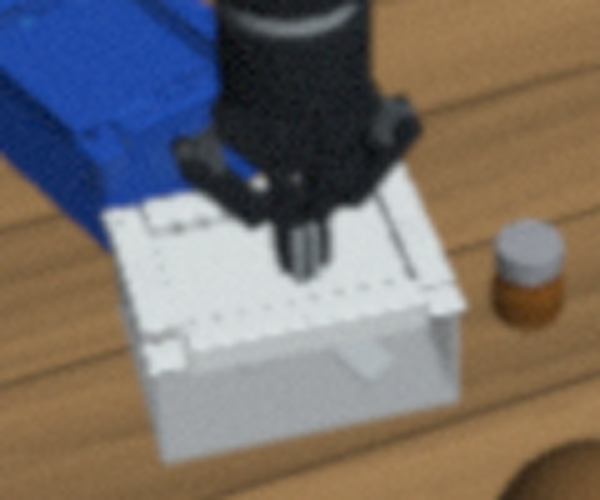

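The left strip is shut and flush, and the tub's corners are unchanged at crop (460,300) and (165,460). Pressing the far strip, a little shallower and shifted slightly toward -x to cut the sideways force.

```bash
python3 -m jog '{"rot":[[0,0,0],[0,0,0],[0,0,0],[0,0,0],[0,0,0],[0,0,0],[0,0,0],[0,0,0],[0,0,0]],"travel":[[0,0.010,0],[0,0.020,0],[0,0.024,0],[0,0.027,0],[0,0.030,0],[0,0.033,0.0005],[0,0.035,0.001],[0,0.037,0.001],[0,0.037,0.001]],"gripper":[1,1,1,1,1,1,1,1,1]}'
```

```text
t: 8.5
position: [0.622, -0.1551, 0.076]
ee_rot: [-90.2, 0.2, 83.4]
wrist_force: [-1.4, 4.2, 9.4]
finger_gap: -0.0002
```

```bash
python3 -m jog '{"rot":[[0,0,0],[0,0,0],[0,0,0]],"travel":[[0,0.002,0],[0,0.003,0],[0,0.003,0]],"gripper":[1,1,1]}'
```

```text
t: 8.88
position: [0.6225, -0.1552, 0.0759]
ee_rot: [-90.3, 0.3, 83.4]
wrist_force: [-9.8, 3.9, 18.6]
finger_gap: 0.0003
```

Stop confirmed: the force doubled with no further travel. On to the right strip.

```bash
python3 -m jog '{"rot":[[0,0,0],[0,0,0],[0.2,0,0],[0.2,0,0],[0.2,0,0],[0.2,0,0]],"travel":[[0,-0.010,0],[0,-0.035,0],[-0.040,-0.035,0.028],[-0.075,-0.035,0.055],[-0.075,-0.035,0.055],[-0.075,-0.035,0.055]],"gripper":[1,1,1,1,1,1]}'
python3 - <<'E'
import w
from h import *
c=eyes.camera("top");s=eyes.camera("scene")
for n,c_,(x,y,w_,h_) in (("scene",s,(190,185,120,100)),):
    cv2.imwrite(f"pics/{n}_4.png",cv2.resize(c_["frame"][y:y+h_,x:x+w_],None,fx=5,fy=5,interpolation=cv2.INTER_CUBIC))
E
```

```text
t: 9.62
position: [0.5595, -0.2232, 0.1113]
ee_rot: [-90.2, 0.3, 83.4]
wrist_force: [-0.4, 0.5, 0.0]
finger_gap: -0.0
9.625 [ 0.5595 -0.2232  0.1113] [-90.15   0.25  83.36] [-0.39  0.54  0.03]
near [ 0.5129 -0.1424  0.076 ] tool delta to shut top [0.0751 0.0349 0.0557]
far [ 0.6221 -0.1556  0.076 ] tool delta to shut top [ 0.0745  0.0352 -0.0543]
left [ 0.5765 -0.0745  0.076 ] tool delta to shut top [0.1498 0.0347 0.0004]
right [ 0.5585 -0.2235  0.076 ] tool delta to shut top [-0.0002  0.0353  0.0011]
```

View pics/scene_4.png

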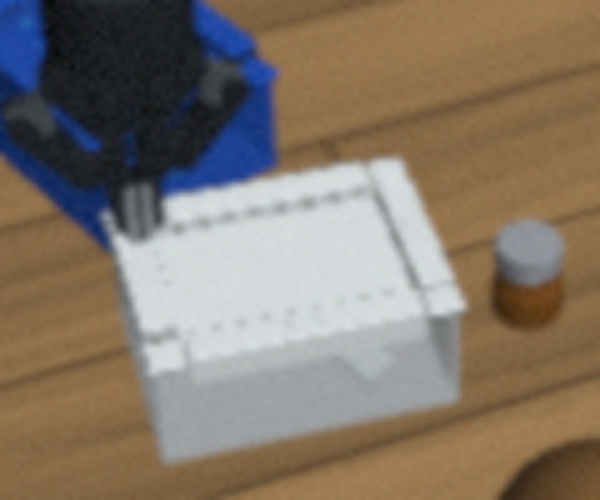

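The far strip is flush and the tub hasn't moved. The tip is over the right strip. Pressing it.

```bash
python3 -m jog '{"rot":[[0,0,0],[0,0,0],[0,0,0],[0,0,0],[0,0,0],[0,0,0],[0,0,0],[0,0,0],[0,0,0]],"travel":[[0,0.010,0.001],[0,0.020,0.001],[0,0.024,0.001],[0,0.027,0.001],[0,0.030,0.001],[0,0.033,0.0015],[0,0.035,0.002],[0,0.038,0.002],[0,0.038,0.002]],"gripper":[1,1,1,1,1,1,1,1,1]}'
```

```text
t: 10.85
position: [0.5588, -0.2226, 0.0759]
ee_rot: [-90.3, 0.3, 83.5]
wrist_force: [-5.3, 5.3, 17.6]
finger_gap: -0.0
```

```bash
python3 -m jog '{"rot":[[0,0,0],[0,0,0],[0,0,0]],"travel":[[0,0.002,0],[0,0.003,0],[0,0.003,0]],"gripper":[1,1,1]}'
```

```text
t: 11.22
position: [0.5589, -0.2227, 0.0759]
ee_rot: [-90.3, 0.3, 83.5]
wrist_force: [-10.5, 5.7, 22.9]
finger_gap: -0.0002
```

Hard stop again at 0.0759. Lifting clear and withdrawing so that the top camera can see.

```bash
python3 -m jog '{"rot":[[0,0,0],[0,0,0],[0,0,0],[0,0,0],[0,0,0],[0,0,0],[0,0,0],[0,0,0],[0,0,0],[0,0,0]],"travel":[[0,-0.010,0],[0,-0.060,0],[0,-0.110,0],[0.040,-0.150,0.010],[0.090,-0.150,0.025],[0.140,-0.150,0.040],[0.190,-0.150,0.055],[0.240,-0.150,0.070],[0.290,-0.150,0.085],[0.340,-0.150,0.090]],"gripper":[1,1,1,1,1,1,1,1,1,1]}'
python3 - <<'E'
from h import *
c=eyes.camera("top");s=eyes.camera("scene")
cv2.imwrite("pics/top_5.png",c["frame"]);cv2.imwrite("pics/scene_5f.png",s["frame"])
for n,c_,(x,y,w,h) in (("top",c,(285,130,100,80)),("scene",s,(190,185,120,100))):
    cv2.imwrite(f"pics/{n}_5c.png",cv2.resize(c_["frame"][y:y+h,x:x+w],None,fx=6,fy=6,interpolation=cv2.INTER_CUBIC))
x,y,w,h=285,130,100,80
f=c["frame"][y:y+h,x:x+w]; hsv=cv2.cvtColor(f,cv2.COLOR_BGR2HSV)
m=((hsv[...,1]<60)&(hsv[...,2]>150)).astype(np.uint8)
k=max(cv2.findContours(m,0,1)[0],key=cv2.contourArea); print(cv2.minAreaRect(k+np.array([x,y])),(cv2.approxPolyDP(cv2.convexHull(k),4,True)[:,0]+[x,y]).tolist())
o=cv2.imread("pics/top0.png"); d=cv2.absdiff(o,c["frame"]).max(2); cv2.imwrite("pics/diff.png",np.minimum(d.astype(int)*4,255).astype(np.uint8))
E
```

```text
t: 12.48
position: [0.5071, 0.1279, 0.2242]
ee_rot: [-90.4, 0.3, 83.5]
wrist_force: [1.1, -0.3, 0.1]
finger_gap: -0.0001
((332.0198059082031, 169.30198669433594), (66.96600341796875, 49.95086669921875), 5.710592269897461) [[301, 144], [366, 148], [363, 196], [298, 191]]
```

View pics/scene_5c.png

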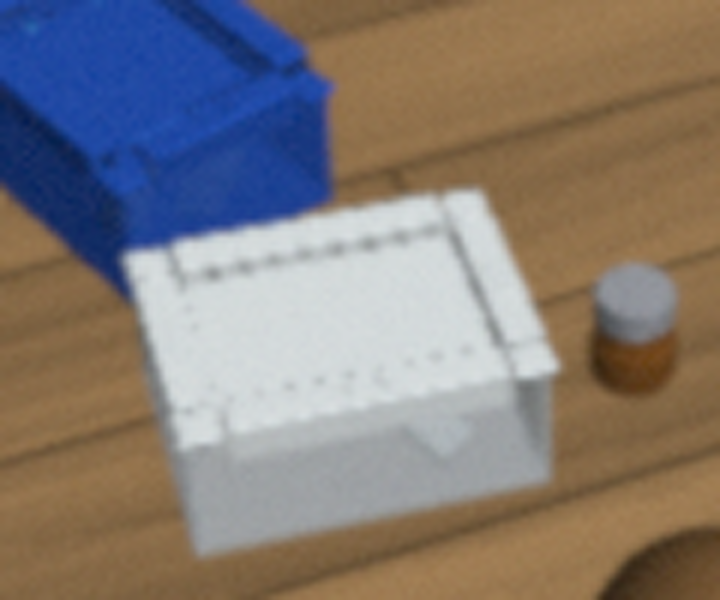

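View pics/top_5.png

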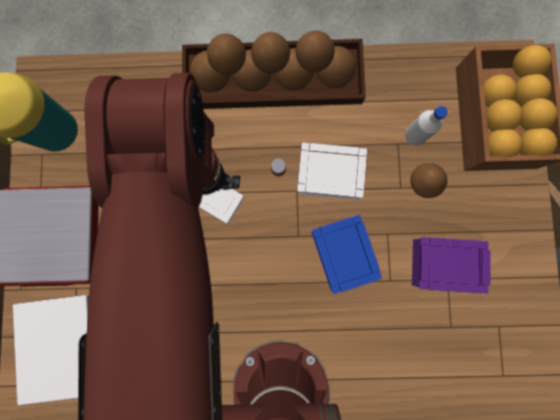

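View pics/diff.png

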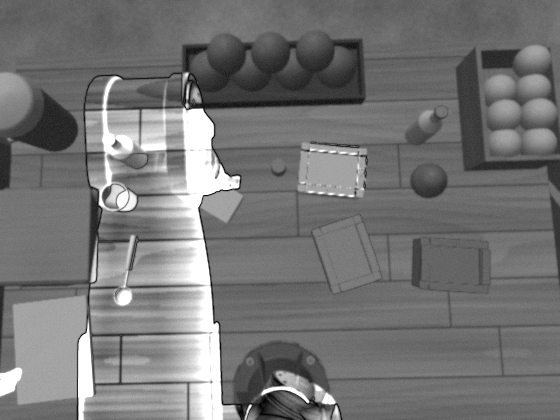

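View pics/scene_5f.png

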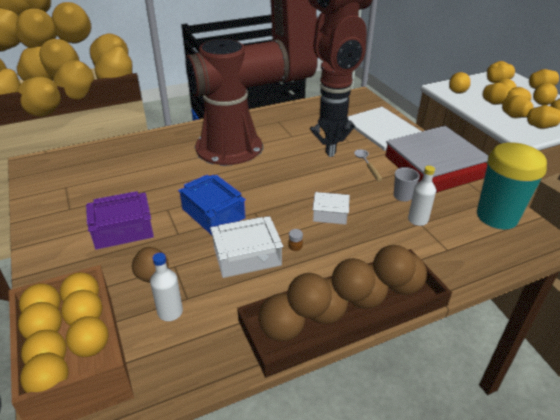

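The full scene view shows the arm well clear of everything. The bystanders stand as they did at the start: jar (296,239), small tub (331,207), cup (405,184), bottles (422,198) and (167,290), and coconut (148,264). All four strips at (248,240) are flush, so I'm handing it in.

```bash
python3 -c "
from bench import bot; print(bot.job_done())"
```

```text
the job is handed in; nothing more can be done
None
```

I pressed the four rim sections of the larger clear tub's lid down with the shut fingertips, in the order near, left, far, right. The job was handed in at about 12.6 s.

**Clipped home:** each section ended at 75.7–75.9 mm, against 76 mm shut. On near, far and right, pressing harder (to 19–23 N) moved the tip by 0.1 mm at most. I didn't repeat that check on left, which reached 75.7 mm at 37 N. The last scene picture shows all four sections flush with the corners.

**Tub and other items:** the tub's outline stayed within about 1 pixel (2–3 mm) in the top view, and its corners didn't visibly move in the scene view. The other items looked unmoved in the scene view. In the last top view the arm hid the cup, the spoon and the yellow-capped bottle, so those were checked only from the scene camera.

**What went less well:**
- **Left press:** it was harder than intended, at 37 N down with 18.5 N sideways. I saw no sign that the tub slid.
- **Brightness:** the before-and-after top pictures differed in overall brightness, so that comparison showed only shapes.

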